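# Proof-pull a strap loop with the spring scale

## Task

Proof-pull the steel strap loop that is held in the bench clamp: take the spring scale from its wooden rest, hook it into the loop and pull until the pointer on the scale's face stands level with the set marker, never well past it, and hold it there for two seconds. Then ease the pull off slowly rather than letting it snap back, unhook the scale and lay it back in both notches of its rest as you found it, face up. Leave the shoe, the brush and the dye jar alone.

Things in the scene. Friction and masses are not known exactly. Their poses are not given: they have to be found in the camera images.
- spring_scale: Hand spring scale, loose, 190 g, face up in the rest: flat aluminium casing 180 x 34 x 18 mm (x, y, z), ring at the tail, hook at the front. Origin: middle of the casing; x to the hook, z out of the white graduated face. Plain part to grip, across the 34 mm: x = -65 to -25 mm. Spring 200 N/m: 5 mm and one graduation per newton, 20 N at full travel.
- pull_rod (a joint): How far hook and pointer are drawn out of the casing along the scale's x, m: 0 at rest (zero mark), at most 0.100; force in N = 200 x value; springs back to 0 by itself.
- set_clip (a joint): Where the set marker stands, m: the value pull_rod has when the pointer is level with it. Different each time, 0.035 to 0.060 (7 to 12 N); held by stiff friction.
- hook (a point): Steel-wire hook (4 mm wire), middle of its leg that points down (scale's -z). In the scale's frame at (120 + 1000 x pull_rod, 0, -8) mm. The straight shank runs on the scale's axis (z = 0) out to this leg; the leg ends at z = -18 mm, curling back towards the casing: along x, leg and curl reach from 9 mm behind to 2 mm ahead of this point.
- pointer (a point): Middle of the pointer, a thin dark bar 18 mm long across the white face, which moves with the hook; at (-20 + 1000 x pull_rod, 0, 10.5) mm in the scale's frame.
- set_mark (a point): Middle of the set marker: a pair of dark steel lugs, 6 mm long in x and 5 mm proud, one on each edge of the face with a gap between for the pointer; at (-20 + 1000 x set_clip, 0, 10.5) mm in the scale's frame. Pointer and marker are level when both have the same x.
- loop_clamp: Clamp bolted to the bench: base plate 120 x 100 mm, grey block, steel top jaw, two wing nuts (top 103 mm above the bench). It stands 30 to 150 mm behind (+x of) its origin and holds the strap loop out in front. Origin on the bench below the middle of the loop's opening; x from the loop into the clamp, so the pull goes to -x; z up.
- loop (a point): Middle of the strap loop's opening, 75.5 mm above the bench, axes as the clamp's: a level rigid rectangle of 4 mm steel wire, open from above. Clear opening x -10 to +10, y -13 to +13 mm. The hook goes down through it and bears on the near bar (centre x = -12 mm); with the shank 6 mm above this point the leg then stands at about x = -8 mm.
- scale_rest: Wooden rest fixed to the bench: board 165 x 70 x 12 mm with two upright blocks 14 mm thick, centres at x = -195 and -60 mm, each with a notch 41 mm wide, lips flared; notch floor 45 mm, lips about 65 mm above the bench. Origin on the bench under the resting scale's hook; x the way the resting scale's hook points, z up.
- rest_center (a point): Where the middle of the casing (the scale's origin) belongs when the scale lies in the rest: on the rest's x axis at x = -120 mm, 54 mm above the bench; axes as the rest's.
- shoe: Finished black lace-up shoe, bystander, 288 x 98 x 110 mm; origin under its middle.
- brush: Polishing brush, wooden back up, bystander, 170 x 55 x 43 mm; origin under its middle.
- dye_jar: Small closed jar of dark dye, bystander, 64 mm across and 65 mm high; origin under its middle.
There are look-alikes about, which are no part of the job. Of the things like the spring_scale, leave any that is orange; of the rest the larger one is meant.

How it is judged:
By the outcome, as a careful person would: the job done as asked, in the order asked, and still so for the second after the job is handed in, with the robot touching nothing.
It also fails if it takes over 64 s, if anything falls off the work surface, if the arm or the gripper's body presses on something with over 40 N, if the wrist force passes 120 N, or if a joint passes its speed limit or range.

## Robot

A 7-joint arm with a two-finger parallel gripper is mounted at the origin on the work surface. World frame = base frame: x ahead of the robot, y to its left, z up, the work surface at z = 0. Lengths are in m, angles in rad, forces in N, time in s.
With the tool pointing down it reaches from about 0.4 to 0.85 m from the base axis. Payload 10.4 kg.
Tool frame: the origin (TCP) lies on the centre line of the jaws, within the pads' length; the fingertips stand 17 mm ahead of it and the grasp point (between the pads) lies 2 mm behind it; z points along the fingers, y is the line along which they close (so a half turn about z gives the same grasp; the last joint's range is limited). The gripper opens to 85 mm and grips with 20 to 120 N. Pads are 22 mm wide; open, the fingers measure 114 mm over their backs; the gripper's body (76 mm by 85 mm) begins 54 mm behind the grasp point. The pads swing forward as they close: fully open they stand 13 mm farther back than shut.
Start: joints at [1.283, 0.332, -0.065, 1.46, 0.022, 1.35, -0.088], TCP at [0.164, -0.603, 0.248] pointing down, gripper open.
Joint ranges: [-2.6, 2.6], [-0.5, 2.12], [-1.47, 1.34], [0.16, 2.42], [-1.27, 4.41], [0.06, 2.06], [-2.6, 2.6]. Speed limits (rad/s): [2.22, 2.22, 2.79, 2.79, 3.14, 3.14, 3.14].

## Interface

Orientations are given as a unit quaternion [x, y, z, w].
In Python, from workcell import get_obs, optics, job gives the robot as it stands. The module is installed in compiled form; this text tells all that it offers.
- The arm moves only by the tool send_rows, never from a script. Its argument "plan" is a list that holds one entry, the list of rows, each a list of 7 numbers: the turn, a rotation vector about the tool's x, y, z in units of 1.5 rad (1.0 is 1.5 rad), then the shift along the tool's x, y, z in units of 20 cm (1.0 is 20 cm), then the opening, from 0 (shut) to 1 (fully open). A call has 1 to 20 rows; each row shifts and turns the commanded pose from where the row before left it, along the tool's axes as they then stand; what a row does not reach is not made up. A row lasts 1/12 s, in which the tool goes at most 41.7 mm and 7.16 degrees, less where a joint would pass 70% of its speed; a pose out of reach is approached as far as the arm can. A call with a number of a shift or a turn outside -1 to 1 is refused whole. A call with a gripper value outside its range is refused whole. The fingers move at their own pace and stop on an object; "squeeze" is the grip in N (left out, the last holds). Time passes only in rows, so rows that do not move let the fingers close. It gives the time, the measured TCP pose, the force, the opening and the grip force at its end, in the units of the state.
- get_obs(): the state, without advancing time (a new reading comes with each control period).
- optics.camera(name): name is "side" or "top" or "wrist"; returns the picture (384x512x3 uint8, red, green, blue); there is no depth.
- optics.get_calibration(name): a dict with "intrinsics" (3x3 intrinsics, pixels), "distortion" ([k1, k2, p1, p2, k3] as OpenCV has them; the pictures are not rectified), "world_from_camera" (4x4, takes a point from camera to world coordinates); the wrist camera has in their place "T_tool_cam" (4x4, takes a point from camera to tool coordinates, whose origin is the TCP and whose axes are the flange's). Camera axes: x right, y up, looking along -z (the intrinsics and any distortion apply to the point x, -y, -z); pixel columns grow to the right and rows downward; lengths in m; the calibration is good to about 2 mm. A picture is of the moment at which its call begins: read the wrist's pose just before it. get_calibration takes no time and is no camera call.
- job.hand_in(): hands the job in; it is judged then, once.
The state is a dict: "clock": time; "joint_pos": joint angles; "joint_velocities": joint speeds; "tau": joint torques, N m; "position": TCP position; "ee_rot": TCP orientation; "ft_force": force on the tool from outside, world axes, zero at the start; "torque": the same for the moment, N m; "grip_width": opening from 0.0 (shut) to 1.0 (fully open); "grasp_force": force on a finger pad.
Only numpy, scipy, OpenCV 4.12 (cv2) and the standard library are available. Lean on these libraries where they do the work, as an engineer would, in place of code of your own. Each camera call takes 0.05 s, during which the arm holds its last target. There are 200 camera calls.

## Working session

There is one attempt and no reset: what is moved stays moved. The work goes in short steps, Python scripts to look and compute and a tool call to move; the robot and the scene stay as the last step left them, time stands still between calls to the robot, and variables do not carry over. Pictures are saved under pics/ and viewed, at most 10 in all, crops included, and the job is handed in when it is done.

Besides the shell and the picture viewer there is one more tool, called after "Request:" as a command line: name --argument value ..., lists and objects as JSON in quotes. send_rows: Moves the arm, as the interface text tells. Its arguments: {"type":"object","properties":{"plan":{"type":"array"},"squeeze":{"type":"number"}},"required":["plan"]}

```bash
mkdir -p pics; cat > h.py <<'E'
import numpy as np, cv2
from scipy.spatial.transform import Rotation as R
from workcell import get_obs, optics, job
def cal(n):
    c=optics.get_calibration(n); K=np.array(c["intrinsics"]); D=np.array(c["distortion"])
    if "world_from_camera" in c: T=np.array(c["world_from_camera"])
    else:
        o=get_obs(); B=np.eye(4); B[:3,:3]=R.from_quat(o["ee_rot"]).as_matrix(); B[:3,3]=o["position"]; T=B@np.array(c["T_tool_cam"])
    return K,D,T
def ray(c,px):
    K,D,T=c; p=cv2.undistortPoints(np.array([[px]],float),K,D)[0,0]
    d=T[:3,:3]@np.array([p[0],-p[1],-1]); return T[:3,3],d
def at_z(c,px,z):
    o,d=ray(c,px); return o+d*(z-o[2])/d[2]
def proj(c,P):
    K,D,T=c; q=(np.atleast_2d(P)-T[:3,3])@T[:3,:3]; q=q*[1,-1,-1]
    return cv2.projectPoints(q,np.zeros(3),np.zeros(3),K,D)[0][:,0]
def snap(n,f):
    c=cal(n); im=optics.camera(n)[:,:,::-1].copy(); np.save(f'pics/{f}.npy',im); np.savez(f'pics/{f}_c.npz',K=c[0],D=c[1],T=c[2]); cv2.imwrite(f'pics/{f}.png',im); return c,im
def load(f):
    z=np.load(f'pics/{f}_c.npz'); return (z['K'],z['D'],z['T']),np.load(f'pics/{f}.npy')
def crop(im,x0,y0,x1,y1,s,f): cv2.imwrite(f'pics/{f}.png',cv2.resize(im[y0:y1,x0:x1],None,fx=s,fy=s,interpolation=cv2.INTER_CUBIC))
E
python3 - <<'E'
from h import *
for n in ("top","side"):
    c,im=snap(n,n+"0"); print(n,c[2].round(3).tolist(),c[0][0,0])
o=get_obs();print(o)
c=optics.get_calibration("wrist");print(c)
E
```

```text
top [[-0.014, 0.985, -0.173, 0.396], [-1.0, -0.017, -0.019, -0.007], [-0.022, 0.172, 0.985, 1.143], [0.0, 0.0, 0.0, 1.0]] 402.7497081191661
side [[-0.793, 0.41, -0.45, 0.042], [-0.609, -0.531, 0.589, 0.722], [0.002, 0.741, 0.671, 0.898], [0.0, 0.0, 0.0, 1.0]] 396.1767170516654
{'clock': 0.1, 'joint_pos': array([ 1.28334781,  0.33285397, -0.06470999,  1.46086174,  0.02159573,
        1.34987865, -0.08850295]), 'joint_velocities': array([ 0.00172312, -0.00173472,  0.00131005, -0.00445839, -0.0008783 ,
       -0.00067306,  0.00069701]), 'tau': array([ 7.50000581e-04, -6.26746845e+01,  4.86307754e-02, -3.92434108e+01,
        1.61647762e-02,  7.03673039e-03,  1.52389589e-05]), 'position': array([ 0.16352607, -0.60290646,  0.2475651 ]), 'ee_rot': array([ 9.91242860e-01,  1.32049858e-01, -1.10936360e-04, -6.43728322e-04]), 'ft_force': array([ 0.02623083,  0.89513074, -0.18109321]), 'torque': array([-0.0123031 ,  0.01380453,  0.0167694 ]), 'grasp_force': 0.0, 'grip_width': 1.0019329427426626}
{'intrinsics': array([[273.61111381,   0.        , 258.58624879],
       [  0.        , 273.61111381, 191.83274287],
       [  0.        ,   0.        ,   1.        ]]), 'distortion': array([-0.02372045,  0.        ,  0.        ,  0.        ,  0.        ]), 'T_tool_cam': array([[-1.65665351e-04,  9.50086836e-01,  3.11985539e-01,
         8.01686900e-02],
       [ 9.99998327e-01, -4.11011628e-04,  1.78265253e-03,
         5.13483249e-04],
       [ 1.82190439e-03,  3.11985312e-01, -9.50085178e-01,
        -1.25185048e-01],
       [ 0.00000000e+00,  0.00000000e+00,  0.00000000e+00,
         1.00000000e+00]])}
```

View pics/top0.png

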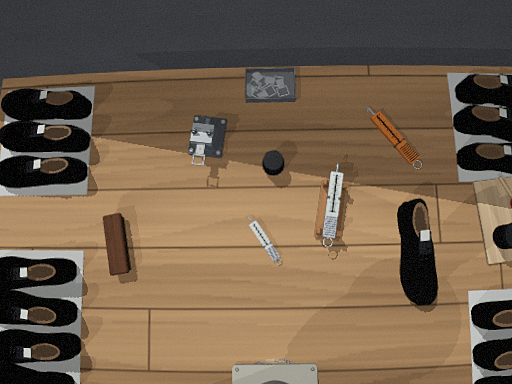

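View pics/side0.png

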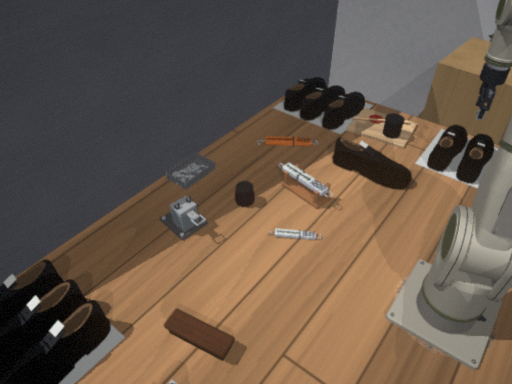

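Top view candidates: the large silver scale in the rest (333,203), a small silver one on the bench (265,240) and an orange one (395,137). I choose (333,203). The clamp is at (208,135) with its loop at (198,160). I'll check the choice in a close crop.

```bash
python3 - <<'E'
from h import *
c,im=load("top0")
a=cv2.resize(im[155:265,300:370],None,fx=5.4,fy=5.4,interpolation=cv2.INTER_CUBIC)
b=cv2.resize(im[105:195,175:240],None,fx=6,fy=6,interpolation=cv2.INTER_CUBIC)
h=max(a.shape[0],b.shape[0]); a=cv2.copyMakeBorder(a,0,h-a.shape[0],0,10,0);b=cv2.copyMakeBorder(b,0,h-b.shape[0],0,0,0)
cv2.imwrite("pics/crop1.png",np.hstack([a,b])); print(np.hstack([a,b]).shape,a.shape)
E
```

```text
(594, 778, 3) (594, 388, 3)
```

View pics/crop1.png

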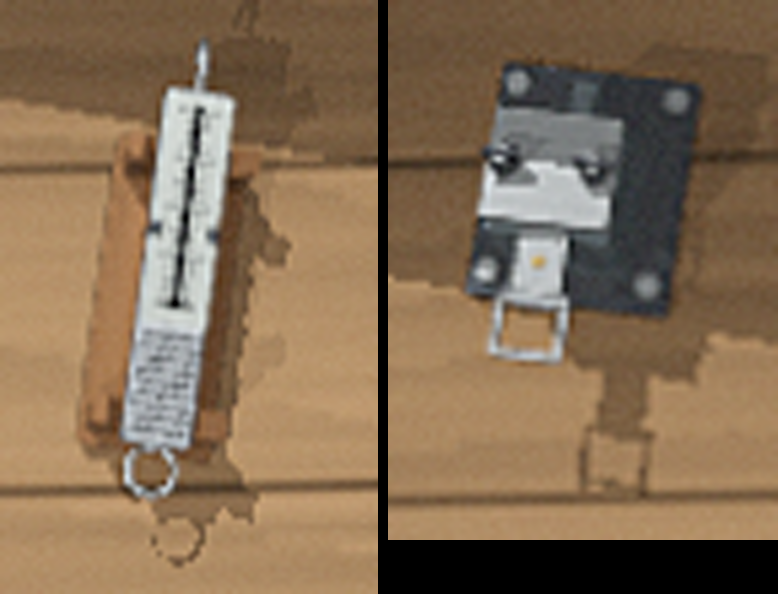

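Left: scale face up, hook pointing up at (203,50), casing corners (165,90)/(236,97)/(190,448)/(122,440), marker lugs (153,229)/(213,235), pointer bar (175,305). Right: clamp, loop near bar (490,354)–(562,359), jaw end near (497,300)/(568,304).

```bash
python3 - <<'E'
from h import *
c,im=load("top0")
f=lambda x,y:((x+.5)/5.4+300-.5,(y+.5)/5.4+155-.5)
g=lambda x,y:((x-388+.5)/6+175-.5,(y+.5)/6+105-.5)
C=[at_z(c,f(*p),.063) for p in [(165,90),(236,97),(190,448),(122,440)]]
for p in C: print(p.round(4))
fr=(C[0]+C[1])/2; bk=(C[2]+C[3])/2; print("len",np.linalg.norm(fr-bk),"w",np.linalg.norm(C[0]-C[1]),np.linalg.norm(C[2]-C[3]))
u=fr-bk;print("centre",(fr+bk)/2,"yaw",np.degrees(np.arctan2(u[1],u[0])))
m=(fr+bk)/2;u/=np.linalg.norm(u)
for n,p in dict(mark=(183,232),ptr=(176,305)).items(): print(n,(at_z(c,f(*p),.0645)-m)@u)
print("hook",at_z(c,f(203,50),.054), "expected",m+u*.12)
L=[at_z(c,g(*p),.0755) for p in [(490,354),(562,359),(568,303),(497,299)]]
for p in L: print(p.round(4))
d=L[0]-L[1];print("near mid",(L[0]+L[1])/2,"w",np.linalg.norm(d),"normal yaw",np.degrees(np.arctan2(-d[0],d[1])))
for q in [(505,65),(700,88),(665,315),(468,293)]: print("base",at_z(c,g(*q),.01).round(4))
E
```

```text
[ 0.6347 -0.1607  0.063 ]
[ 0.6304 -0.1967  0.063 ]
[ 0.4534 -0.166   0.063 ]
[ 0.458  -0.1324  0.063 ]
len 0.1792690892579085 w 0.036257707262134786 0.0338509965603632
centre [ 0.54412925 -0.1639521   0.063     ] yaw -9.482965051115503
mark 0.01737090568096398
ptr -0.01971646142467118
hook [ 0.65737619 -0.18247286  0.054     ] expected [ 0.66248941 -0.18372263  0.063     ]
[0.6605 0.2191 0.0755]
[0.6575 0.1858 0.0755]
[0.6838 0.1835 0.0755]
[0.6865 0.2164 0.0755]
near mid [0.65899613 0.20248199 0.0755    ] w 0.03344261378416056 normal yaw -5.250117122934633
base [0.8247 0.229  0.01  ]
base [0.81   0.1313 0.01  ]
base [0.6944 0.1476 0.01  ]
base [0.7077 0.2446 0.01  ]
```

Request:
send_rows --plan '[[[0, 0, 0.0719, 0, 0, 0, 1], [0, 0, 0.0719, 0, 0, 0, 1], [0, 0, 0.0719, 0, 0, 0, 1], [0, 0, 0.0719, 0, 0, 0, 1], [0, 0, 0, 0.086, -0.1653, 0, 1], [0, 0, 0, 0.086, -0.1653, 0, 1], [0, 0, 0, 0.086, -0.1653, 0, 1], [0, 0, 0, 0.086, -0.1653, 0, 1], [0, 0, 0, 0.086, -0.1653, 0, 1], [0, 0, 0, 0.086, -0.1653, 0, 1], [0, 0, 0, 0.086, -0.1653, 0, 1], [0, 0, 0, 0.086, -0.1653, 0, 1], [0, 0, 0, 0.086, -0.1653, 0, 1], [0, 0, 0, 0.086, -0.1653, 0, 1], [0, 0, 0, 0.086, -0.1653, 0, 1], [0, 0, 0, 0.086, -0.1653, 0, 1], [0, 0, 0, 0.086, -0.1653, 0, 1], [0, 0, 0, 0.086, -0.1653, 0, 1], [0, 0, 0, 0.086, -0.1653, 0, 1], [0, 0, 0, 0, 0, 0, 1]]]'

```text
clock: 1.77
position: [0.5036, -0.1494, 0.2482]
ee_rot: [0.997, -0.079, 0.001, -0.002]
ft_force: [0.6, -1.0, -0.3]
grip_width: 1.001
grasp_force: 0.0
```

```bash
python3 - <<'E'
from h import *
c,im=snap("wrist","w1"); o=get_obs(); print(o["position"],R.from_quat(o["ee_rot"]).as_euler('xyz',degrees=True),o["clock"])
big=cv2.resize(im,(780,585),interpolation=cv2.INTER_CUBIC);cv2.imwrite("pics/w1b.png",big)
E
```

```text
[ 0.501884   -0.15277837  0.247983  ] [-1.79907623e+02  9.83125990e-03 -9.15259610e+00] 1.8167
```

View pics/w1b.png

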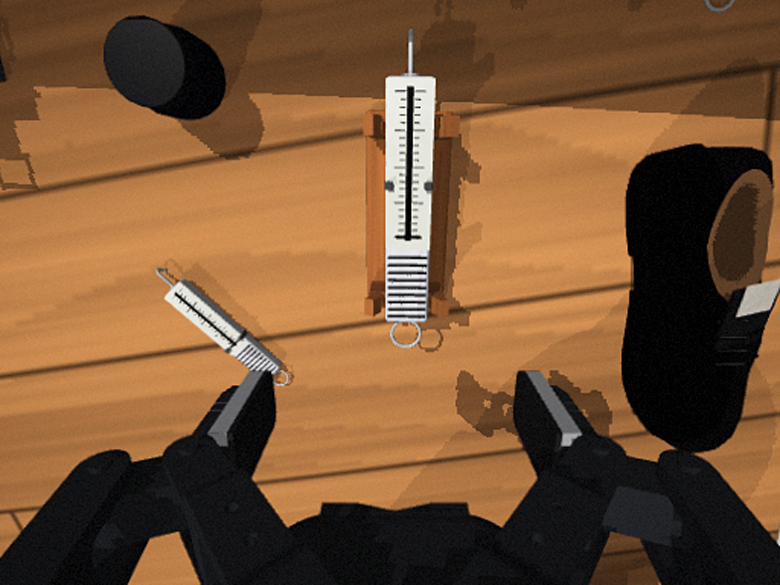

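Wrist view (×1.523): scale corners (387,77), (436,77), (428,320), (386,321); lugs (390,185)/(429,185); pointer (408,238); hook tip (411,32). Jar is upper left, small scale at left, shoe at right, all clear of the fingers.

```bash
python3 - <<'E'
from h import *
c,im=load("w1"); s=780/512
f=lambda p:((p[0]+.5)/s-.5,(p[1]+.5)/s-.5)
C=[at_z(c,f(p),.063) for p in [(387,77),(436,77),(428,320),(386,321)]]
fr=(C[0]+C[1])/2; bk=(C[2]+C[3])/2;u=fr-bk;m=(fr+bk)/2
print(np.linalg.norm(u),np.linalg.norm(C[0]-C[1]),np.linalg.norm(C[2]-C[3]),m,np.degrees(np.arctan2(u[1],u[0])))
u/=np.linalg.norm(u)
for p in [(409.5,185),(408,238)]: print((at_z(c,f(p),.0645)-m)@u)
print(at_z(c,f((411,32)),.054),m+u*.12)
print("grip",m-u*.045)
o=get_obs();print(o["position"])
t=m-u*.045; t[2]=.054; d=R.from_quat(o["ee_rot"]).inv().apply(t-o["position"]);print(d/.2)
E
```

```text
0.17646102623693344 0.0330157180223971 0.03366742684379923 [ 0.5444333  -0.16624269  0.063     ] -9.476148565702832
0.017368002712798924
-0.021202557769548446
[ 0.66030891 -0.18497791  0.054     ] [ 0.66279581 -0.18599913  0.063     ]
grip [ 0.50004736 -0.15883402  0.063     ]
[ 0.501884   -0.15277837  0.247983  ]
[-0.00408366  0.03291721  0.96986389]
```

Request:
send_rows --plan '[[[0, 0, 0.0038, 0, 0.012, 0.09, 0.75], [0, 0, 0, 0, 0, 0.09, 0.75], [0, 0, 0, 0, 0, 0.09, 0.75], [0, 0, 0, 0, 0, 0.09, 0.75], [0, 0, 0, 0, 0, 0.09, 0.75], [0, 0, 0, 0, 0, 0.09, 0.75], [0, 0, 0, 0, 0, 0, 0.75], [0, 0, 0, 0, 0, 0, 0.75], [0, 0, 0, 0, 0, 0, 0.75]]]'

```text
clock: 2.57
position: [0.5001, -0.1599, 0.1413]
ee_rot: [0.996, -0.086, 0.0, 0.0]
ft_force: [-0.1, 0.3, 0.1]
grip_width: 0.748
grasp_force: 0.0
```

```bash
cat >> h.py <<'E'
def to(t,yaw=None):
    o=get_obs(); r=R.from_quat(o["ee_rot"]); d=r.inv().apply(np.array(t)-o["position"])/.2
    print("pos",o["position"].round(4),"eul",r.as_euler('xyz',degrees=True).round(2),"shift",d.round(4),"clk",o["clock"])
    if yaw is not None:
        q=R.from_euler('xyz',[180,0,yaw],degrees=True); print("turn",((r.inv()*q).as_rotvec()/1.5).round(4))
E
python3 - <<'E'
from h import *
to([.5,-.1588,.054],-9.48)
E
```

```text
pos [ 0.5001 -0.1599  0.1413] eul [ 1.7998e+02 -5.0000e-02 -9.9000e+00] shift [-0.0019 -0.0053  0.4365] clk 2.5667
turn [ 0.0002 -0.0006 -0.0049]
```

Request:
send_rows --plan '[[[0, 0, -0.0049, -0.002, -0.005, 0.09, 0.75], [0, 0, 0, 0, 0, 0.09, 0.75], [0, 0, 0, 0, 0, 0.09, 0.75], [0, 0, 0, 0, 0, 0.09, 0.75], [0, 0, 0, 0, 0, 0.0765, 0.75], [0, 0, 0, 0, 0, 0, 0.75], [0, 0, 0, 0, 0, 0, 0.75], [0, 0, 0, 0, 0, 0, 0.3], [0, 0, 0, 0, 0, 0, 0.3], [0, 0, 0, 0, 0, 0, 0.3], [0, 0, 0, 0, 0, 0, 0.3], [0, 0, 0, 0, 0, 0, 0.3], [0, 0, 0, 0, 0, 0, 0.3]]]' --squeeze 60

```text
clock: 3.65
position: [0.5006, -0.1587, 0.0547]
ee_rot: [0.997, -0.082, 0.001, 0.0]
ft_force: [-2.1, 0.2, 6.2]
grip_width: 0.384
grasp_force: 60.0
```

```bash
python3 - <<'E'
from h import *
to([.5,-.1588,.054],-9.48)
E
```

```text
pos [ 0.5006 -0.1587  0.0547] eul [ 1.7996e+02 -1.4000e-01 -9.4600e+00] shift [-0.0031  0.0012  0.0034] clk 3.65
turn [ 0.0005 -0.0017  0.0003]
```

Request:
send_rows --plan '[[[0, 0, 0, 0, 0, -0.06, 0.3], [0, 0, 0, 0, 0, -0.14, 0.3], [0, 0, 0, 0, 0, -0.16, 0.3], [0, 0, 0, 0, 0, -0.16, 0.3], [0, 0, -0.0193, 0, 0, -0.13, 0.3], [0, 0, 0, -0.015, -0.07, 0, 0.3], [0, 0, 0, -0.015, -0.14, 0, 0.3], [0, 0, 0, -0.015, -0.15, 0, 0.3], [0, 0, 0, -0.015, -0.15, 0, 0.3], [0, 0, 0, -0.015, -0.15, 0, 0.3], [0, 0, 0, -0.015, -0.15, 0, 0.3], [0, 0, 0, -0.015, -0.15, 0, 0.3], [0, 0, 0, -0.015, -0.15, 0, 0.3], [0, 0, 0, -0.015, -0.15, 0, 0.3], [0, 0, 0, -0.015, -0.15, 0, 0.3], [0, 0, 0, -0.015, -0.15, 0, 0.3], [0, 0, 0, -0.015, -0.14, 0, 0.3], [0, 0, 0, -0.015, -0.13, 0, 0.3], [0, 0, 0, -0.015, -0.063, 0, 0.3], [0, 0, 0, 0, 0, 0, 0.3]]]'

```text
clock: 5.32
position: [0.5077, 0.2268, 0.1835]
ee_rot: [0.998, -0.065, -0.0, -0.001]
ft_force: [-0.2, 0.2, -2.0]
grip_width: 0.39
grasp_force: 60.0
```

Request:
send_rows --plan '[[[0, 0, 0, 0, 0, 0, 0.3], [0, 0, 0, 0, 0, 0, 0.3]]]'

```text
clock: 5.48
position: [0.5093, 0.2216, 0.183]
ee_rot: [0.998, -0.068, -0.0, 0.0]
ft_force: [0.6, -0.7, -1.2]
grip_width: 0.385
grasp_force: 60.0
```

```bash
python3 - <<'E'
from h import *
c,im=snap("wrist","w2"); to([.5105,.2221,.13],-7.8)
b=cv2.resize(im,(780,585),interpolation=cv2.INTER_CUBIC);cv2.imwrite("pics/w2b.png",b)
E
```

```text
pos [0.5095 0.2213 0.183 ] eul [ 1.7995e+02 -1.0000e-02 -7.8800e+00] shift [ 0.0045 -0.0051  0.2652] clk 5.5333
turn [ 0.0006 -0.0001 -0.0009]
```

View pics/w2b.png

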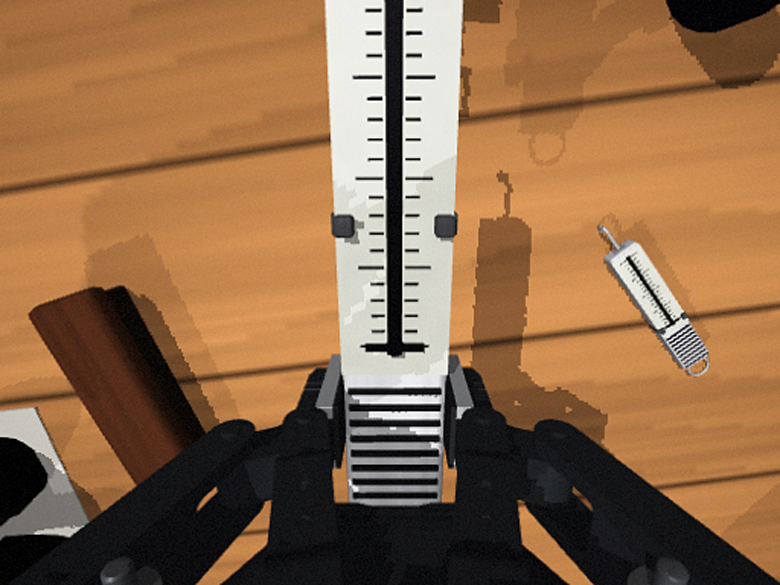

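Wrist view: pointer bar at (395,348) on zero, lugs at (344,225)/(446,225) between ticks 7 and 8; brush lower left. The hook is out of view, so I'll use the top and side cameras for hook and loop.

```bash
python3 - <<'E'
from h import *
O=np.array([.67,.2003,.0755]); out=[]
for n in ("top","side"):
    c,im=snap(n,n+"1"); p=proj(c,O)[0]; x,y=(p-[32,40]).astype(int); print(n,p,x,y)
    out.append(cv2.resize(im[y:y+80,x:x+64],None,fx=6,fy=6,interpolation=cv2.INTER_CUBIC))
cv2.imwrite("pics/c2.png",np.hstack(out))
E
```

```text
top [198.4360702 160.0867679] 166 120
side [198.00385286 219.93919014] 166 179
```

View pics/c2.png

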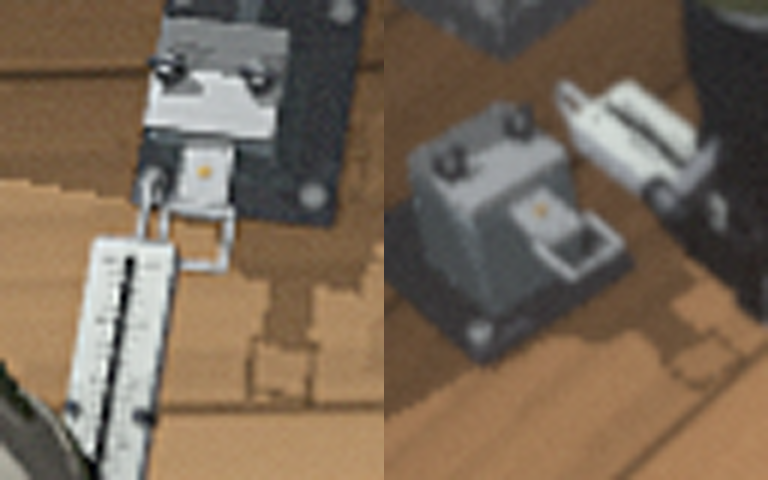

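Top crop (left, ×6): hook tip (152,176), shank root (141,238), loop near bar (163,263)–(230,268), far corners about (168,207)/(235,210). Side crop: hook tip (563,88), loop corners (575,275), (627,243), (598,215), (538,243).

```bash
python3 - <<'E'
from h import *
ct,_=load("top1");cs,_=load("side1")
t=lambda x,y:((x+.5)/6+166-.5,(y+.5)/6+120-.5)
s=lambda x,y:((x-384+.5)/6+166-.5,(y+.5)/6+179-.5)
def tri(a,b):
    o1,d1=ray(ct,a);o2,d2=ray(cs,b)
    A=np.c_[d1,-d2];k=np.linalg.lstsq(A,o2-o1,rcond=None)[0];p,q=o1+d1*k[0],o2+d2*k[1];return (p+q)/2,np.linalg.norm(p-q)
print("hook tip tri",tri(t(152,176),s(563,88)))
print("tip top z.184",at_z(ct,t(152,174),.184))
print("tip side z.184",at_z(cs,s(563,85),.184))
for n,a,b in [("nl",(163,263),(575,275)),("nr",(230,268),(627,243))]:
  b2={"nl":(575,275),"nr":(627,243)}[n]; print(n,tri(t(*a),s(*b2)))
L=[at_z(ct,t(*p),.0755) for p in [(163,263),(230,268)]];print("top near mid",(L[0]+L[1])/2,np.linalg.norm(L[0]-L[1]))
S=[at_z(cs,s(*p),.0755) for p in [(575,275),(627,243),(598,215),(538,243)]]
for p in S: print(p.round(4))
# reproject predicted model for reference
o=get_obs();y=np.radians(-7.8);u=np.array([np.cos(y),np.sin(y),0]);print("pred tip",o["position"]+u*.1665)
E
```

```text
hook tip tri (array([0.67025412, 0.1982169 , 0.17881538]), np.float64(0.00532706427744218))
tip top z.184 [0.67201597 0.19863318 0.184     ]
tip side z.184 [0.6642537 0.1998855 0.184    ]
nl (array([0.65959301, 0.21502268, 0.07629107]), np.float64(0.0025568680807676438))
nr (array([0.65620266, 0.18388377, 0.07518849]), np.float64(0.004010131111715111))
top near mid [0.65942152 0.20040931 0.0755    ] 0.031131083380762946
[0.6589 0.2141 0.0755]
[0.6539 0.1835 0.0755]
[0.6783 0.1783 0.0755]
[0.6879 0.2098 0.0755]
pred tip [0.67455241 0.19866862 0.18305474]
```

Request:
send_rows --plan '[[[0, 0, 0, 0.01, 0, 0.06, 0.3], [0, 0, 0, 0, 0, 0.08, 0.3], [0, 0, 0, 0, 0, 0.08, 0.3], [0, 0, 0, 0, 0, 0.08, 0.3], [0, 0, 0, 0, 0, 0.07, 0.3], [0, 0, 0, 0, 0, 0.03, 0.3], [0, 0, 0, 0, 0, 0, 0.3], [0, 0, 0, 0, 0, 0, 0.3], [0, 0, 0, 0, 0, 0, 0.3]]]'

```text
clock: 6.38
position: [0.5118, 0.2224, 0.1037]
ee_rot: [0.998, -0.068, 0.001, -0.0]
ft_force: [0.7, 1.0, -1.1]
grip_width: 0.389
grasp_force: 60.0
```

```bash
python3 - <<'E'
from h import *
to([.5115,.2213,.0822],-7.8); print(get_obs()["ft_force"])
O=np.array([.67,.1995,.09]); out=[]
for n in ("top","side"):
    c,im=snap(n,n+"2"); p=proj(c,O)[0]; x,y=(p-[20,22]).astype(int); print(n,x,y)
    out.append(cv2.resize(im[y:y+44,x:x+40],None,fx=9.5,fy=9.5,interpolation=cv2.INTER_CUBIC))
cv2.imwrite("pics/c3.png",np.hstack(out))
E
```

```text
pos [0.5118 0.2224 0.1037] eul [-1.7997e+02 -6.0000e-02 -7.8000e+00] shift [-0.001   0.0056  0.1076] clk 6.3833
turn [-0.0003 -0.0007 -0.    ]
[ 0.68788579  0.97976696 -1.14300252]
top 177 136
side 177 194
```

View pics/c3.png

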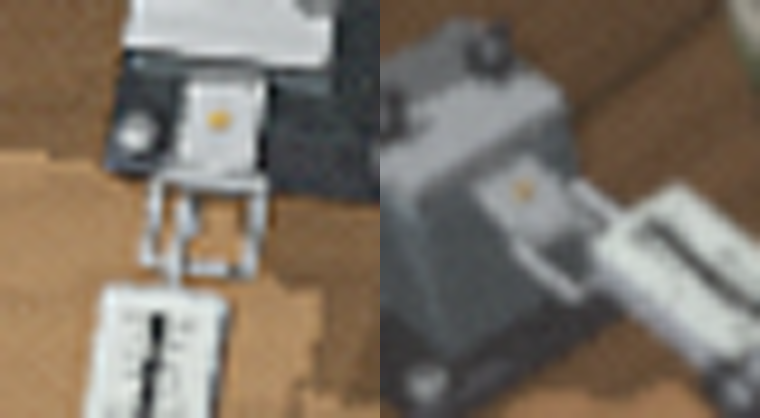

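Top crop: hook shaft at (187,215) inside the loop bars (155 and 258; 180 far, 268 near). After parallax correction the hook is centred sideways and about 2.5 mm too near the front bar, so I shift +2.5 mm and lower.

Request:
send_rows --plan '[[[0, 0, 0, 0.0125, 0, 0, 0.3], [0, 0, 0, 0, 0, 0.01, 0.3], [0, 0, 0, 0, 0, 0.014, 0.3], [0, 0, 0, 0, 0, 0.014, 0.3], [0, 0, 0, 0, 0, 0.014, 0.3], [0, 0, 0, 0, 0, 0.014, 0.3], [0, 0, 0, 0, 0, 0.014, 0.3], [0, 0, 0, 0, 0, 0.014, 0.3], [0, 0, 0, 0, 0, 0.013, 0.3], [0, 0, 0, 0, 0, 0, 0.3], [0, 0, 0, 0, 0, 0, 0.3], [0, 0, 0, 0, 0, 0, 0.3]]]'

```text
clock: 7.48
position: [0.5139, 0.2219, 0.0817]
ee_rot: [0.998, -0.068, 0.0, -0.0]
ft_force: [0.4, -0.6, -2.1]
grip_width: 0.389
grasp_force: 60.0
```

```bash
python3 - <<'E'
from h import *
to([.5143,.2213,.0822],-7.8); print(get_obs()["ft_force"],get_obs()["torque"])
E
```

```text
pos [0.5139 0.2219 0.0817] eul [-1.80e+02 -1.00e-02 -7.79e+00] shift [ 0.0025  0.0029 -0.0025] clk 7.4833
turn [-0.     -0.0001  0.0001]
[ 0.35857241 -0.59389167 -2.13724003] [0.04135001 0.08302477 0.04727422]
```

Request:
send_rows --plan '[[[0, 0, 0, -0.008, 0, 0, 0.3], [0, 0, 0, -0.01, 0, 0, 0.3], [0, 0, 0, -0.01, 0, 0, 0.3], [0, 0, 0, -0.01, 0, 0, 0.3], [0, 0, 0, -0.01, 0, 0, 0.3], [0, 0, 0, -0.01, 0, 0, 0.3], [0, 0, 0, -0.01, 0, 0, 0.3], [0, 0, 0, -0.01, 0, 0, 0.3], [0, 0, 0, -0.01, 0, 0, 0.3], [0, 0, 0, -0.01, 0, 0, 0.3], [0, 0, 0, -0.01, 0, 0, 0.3], [0, 0, 0, -0.01, 0, 0, 0.3], [0, 0, 0, -0.01, 0, 0, 0.3], [0, 0, 0, -0.01, 0, 0, 0.3], [0, 0, 0, -0.01, 0, 0, 0.3], [0, 0, 0, -0.007, 0, 0, 0.3], [0, 0, 0, 0, 0, 0, 0.3], [0, 0, 0, 0, 0, 0, 0.3], [0, 0, 0, 0, 0, 0, 0.3]]]'

```text
clock: 9.07
position: [0.4833, 0.2261, 0.0816]
ee_rot: [0.998, -0.068, 0.0, -0.0]
ft_force: [4.2, 0.1, -2.3]
grip_width: 0.389
grasp_force: 60.0
```

```bash
python3 - <<'E'
from h import *
to([.5143,.2213,.0822],-7.8); print(get_obs()["ft_force"])
c,im=snap("wrist","w3"); cv2.imwrite("pics/w3b.png",np.hstack([cv2.resize(im[0:250,200:320],None,fx=2.4,fy=2.4,interpolation=cv2.INTER_CUBIC)]))
E
```

```text
pos [0.4833 0.2261 0.0816] eul [-1.8e+02 -2.0e-02 -7.8e+00] shift [ 0.1566  0.0025 -0.0027] clk 9.0667
turn [-0.0001 -0.0002 -0.    ]
[ 4.19975206  0.13519627 -2.31520902]
```

View pics/w3b.png

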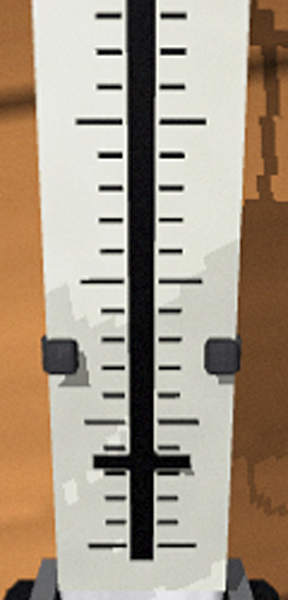

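Wrist crop (×2.4, origin (200,0)): ticks 0/5/10 at rows 545/421/281, pointer bar at row 462, lugs at rows 338–376. The pointer moves, so the hook has engaged.

```bash
cat > m.py <<'E'
from h import *
from scipy.optimize import least_squares
def meas(im,show=True):
    K,D,_=cal("wrist"); Tc=np.array(optics.get_calibration("wrist")["T_tool_cam"])
    g=cv2.cvtColor(im,cv2.COLOR_BGR2GRAY).astype(float)
    def row(x,z,off,dz=0): # scale x,z (mm) -> pixel row; casing centre at tool x=off, z=dz
        return proj((K,D,Tc),[[ (x-off)/1000,0,(dz-z)/1000 ]])[0,1]
    a=255-g; p=a[:,262:272].mean(1); q=a[:,240:249].mean(1)
    def cen(s,lo,hi):
        w=s[lo:hi]-s[lo:hi].min(); w=np.where(w>.5*w.max(),w,0); return (w*np.arange(lo,hi)).sum()/w.sum()
    # ticks 0,5,10 use outer tick columns
    l=a[:,[234,235,236,278,279,280,281]].mean(1)
    return l,p,q,row,a,cen
E
python3 - <<'E'
from m import *
_,im=load("w3"); l,p,q,row,a,cen=meas(im)
print("outer tick cols rows100-235",l[100:235].astype(int).tolist())
print("inner cols",a[100:235,266:276].mean(1).astype(int).tolist())
print("lugL",a[130:170,222:230].mean(1).astype(int).tolist())
for off in(-45,-44): print([row(x,9,off).round(1) for x in (-20,5,30)],row(17.5,14,off),row(17.5,10.5,off))
E
```

```text
outer tick cols rows100-235 [29, 29, 28, 29, 28, 28, 28, 29, 28, 29, 28, 29, 29, 28, 29, 42, 123, 243, 87, 34, 41, 41, 41, 42, 42, 42, 42, 41, 42, 42, 43, 44, 47, 52, 50, 50, 51, 49, 49, 49, 50, 48, 48, 48, 48, 47, 54, 60, 67, 73, 72, 72, 73, 73, 80, 85, 85, 86, 84, 85, 86, 57, 48, 49, 50, 49, 51, 50, 51, 52, 51, 52, 52, 47, 91, 181, 158, 70, 51, 53, 52, 55, 53, 53, 52, 53, 51, 52, 49, 67, 86, 85, 85, 92, 97, 78, 79, 87, 57, 48, 51, 52, 52, 51, 53, 53, 53, 53, 52, 52, 53, 51, 51, 51, 50, 51, 51, 51, 50, 50, 51, 50, 51, 51, 50, 46, 100, 161, 67, 48, 51, 51, 54, 53, 53]
inner cols [29, 28, 23, 72, 248, 140, 46, 26, 30, 30, 30, 30, 30, 30, 27, 47, 140, 233, 76, 26, 32, 34, 33, 34, 37, 42, 44, 43, 112, 233, 134, 62, 49, 51, 52, 50, 50, 49, 48, 42, 117, 235, 127, 57, 45, 47, 48, 45, 46, 46, 45, 39, 125, 237, 75, 42, 47, 49, 48, 49, 49, 48, 44, 101, 198, 161, 66, 47, 50, 51, 52, 52, 51, 46, 108, 215, 183, 72, 50, 54, 55, 55, 55, 54, 48, 103, 198, 126, 55, 127, 237, 250, 250, 246, 253, 174, 199, 229, 75, 48, 52, 53, 53, 53, 54, 49, 99, 190, 122, 62, 52, 55, 54, 53, 53, 49, 101, 190, 119, 59, 51, 53, 54, 52, 52, 44, 133, 251, 78, 47, 51, 52, 50, 52, 51]
lugL [46, 46, 46, 47, 46, 45, 46, 46, 44, 42, 65, 152, 209, 191, 187, 187, 188, 190, 192, 194, 196, 197, 195, 197, 202, 223, 103, 73, 82, 95, 107, 63, 46, 49, 49, 48, 50, 50, 50, 50]
[np.float64(226.7), np.float64(174.7), np.float64(115.7)] 148.06411289440462 146.7236039418729
[np.float64(228.6), np.float64(176.9), np.float64(118.2)] 150.51343146213165 149.10539136363488
```

```bash
python3 - <<'E'
from m import *
from scipy.optimize import brentq
_,im=load("w3"); *_,row,a,cen=meas(im)
off=brentq(lambda o:sum(row(x,9,o) for x in(-20,5,30))-(226.9+175.4+116.9),-60,-30);print("off",off)
inv=lambda r,z:brentq(lambda x:row(x,z,off)-r,-60,60)
print("pointer",inv(192.1,10.5)+20, "z12",inv(192.1,12)+20)
print("lug from bottom",inv(155.7,14)+3+20,"from top",inv(140.6,9)-3+20, inv(140.6,10.5)-3+20, "mid 12",inv(148.2,12)+20)
for x in(35,36,37,37.5,38,39): print(x,row(x-20,10.5,off).round(2))
E
```

```text
off -44.68478500689191
pointer 17.801511913602297 z12 18.2968549306547
lug from bottom 37.67961881631546 from top 37.16209388741633 37.36235616596402 mid 12 37.43764173364462
35 153.4
36 151.04
37 148.67
37.5 147.48
38 146.28
39 143.89
```

Request:
send_rows --plan '[[[0, 0, 0, -0.004, 0, 0, 0.3], [0, 0, 0, -0.006, 0, 0, 0.3], [0, 0, 0, -0.006, 0, 0, 0.3], [0, 0, 0, -0.006, 0, 0, 0.3], [0, 0, 0, -0.006, 0, 0, 0.3], [0, 0, 0, -0.006, 0, 0, 0.3], [0, 0, 0, -0.006, 0, 0, 0.3], [0, 0, 0, -0.006, 0, 0, 0.3], [0, 0, 0, -0.006, 0, 0, 0.3], [0, 0, 0, -0.006, 0, 0, 0.3], [0, 0, 0, -0.006, 0, 0, 0.3], [0, 0, 0, -0.006, 0, 0, 0.3], [0, 0, 0, -0.006, 0, 0, 0.3], [0, 0, 0, -0.006, 0, 0, 0.3], [0, 0, 0, -0.005, 0, 0, 0.3], [0, 0, 0, -0.004, 0, 0, 0.3], [0, 0, 0, -0.002, 0, 0, 0.3], [0, 0, 0, 0, 0, 0, 0.3], [0, 0, 0, 0, 0, 0, 0.3], [0, 0, 0, 0, 0, 0, 0.3]]]'

```text
clock: 10.78
position: [0.4653, 0.2285, 0.0818]
ee_rot: [0.998, -0.068, 0.001, -0.0]
ft_force: [7.5, -1.1, -1.2]
grip_width: 0.392
grasp_force: 60.0
```

```bash
cat > p.py <<'E'
import sys
from m import *
from scipy.optimize import brentq
c,im=snap("wrist",sys.argv[1]); *_,row,a,cen=meas(im)
o=get_obs();print(o["position"].round(4),o["ft_force"].round(2),o["clock"])
print("ticks outer",[ (r+100,int(v)) for r,v in enumerate(a[100:235,[234,235,236,278,279,280,281]].mean(1)) if v>110])
print("ptr",[(r+130,int(v)) for r,v in enumerate(a[130:175,[241,242,243,244,273,274,275]].mean(1))])
print("lug",[(r+135,int(v)) for r,v in enumerate(a[135:160,222:230].mean(1))])
crop(im,200,100,320,240,4,sys.argv[1]+"b")
E
python3 p.py w4
```

```text
[0.4653 0.2285 0.0818] [ 7.2  -1.   -0.85] 10.8333
ticks outer [(116, 142), (117, 234), (150, 144), (151, 142), (152, 140), (153, 146), (154, 154), (155, 126), (156, 118), (157, 130), (175, 187), (176, 135), (227, 162)]
ptr [(130, 92), (131, 41), (132, 38), (133, 40), (134, 38), (135, 40), (136, 45), (137, 48), (138, 49), (139, 41), (140, 103), (141, 191), (142, 111), (143, 56), (144, 45), (145, 47), (146, 48), (147, 46), (148, 39), (149, 127), (150, 254), (151, 245), (152, 243), (153, 247), (154, 252), (155, 144), (156, 89), (157, 53), (158, 46), (159, 46), (160, 49), (161, 47), (162, 45), (163, 90), (164, 159), (165, 96), (166, 54), (167, 48), (168, 50), (169, 51), (170, 51), (171, 52), (172, 50), (173, 45), (174, 106)]
lug [(135, 46), (136, 46), (137, 46), (138, 44), (139, 40), (140, 86), (141, 182), (142, 205), (143, 189), (144, 187), (145, 188), (146, 193), (147, 193), (148, 193), (149, 195), (150, 196), (151, 196), (152, 194), (153, 195), (154, 202), (155, 222), (156, 140), (157, 115), (158, 121), (159, 89)]
```

View pics/w4b.png

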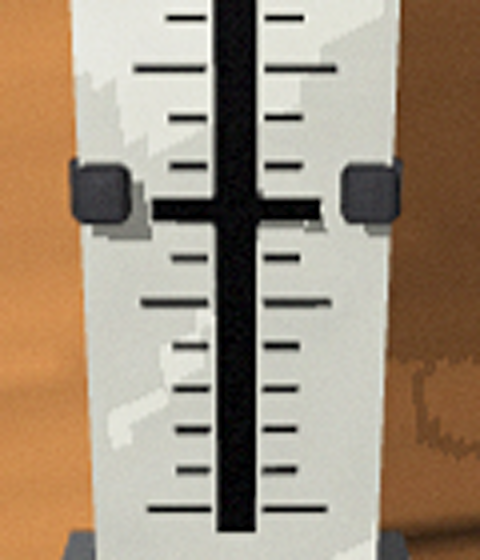

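Crop ×4: pointer at row 210 (image row 152.0), lug middle at about row 192; about 1.8 mm still to go.

Request:
send_rows --plan '[[[0, 0, 0, -0.003, 0, 0, 0.3], [0, 0, 0, -0.004, 0, 0, 0.3], [0, 0, 0, -0.002, 0, 0, 0.3], [0, 0, 0, 0, 0, 0, 0.3], [0, 0, 0, 0, 0, 0, 0.3], [0, 0, 0, 0, 0, 0, 0.3]]]'

```text
clock: 11.33
position: [0.4636, 0.2287, 0.0819]
ee_rot: [0.998, -0.068, 0.001, -0.0]
ft_force: [7.7, -1.2, -1.6]
grip_width: 0.383
grasp_force: 60.0
```

```bash
python3 p.py w5
```

```text
[0.4636 0.2287 0.0819] [ 6.41  0.29 -2.08] 11.3833
ticks outer [(116, 145), (117, 234), (146, 126), (147, 142), (148, 146), (149, 153), (150, 158), (151, 136), (152, 122), (153, 128), (175, 187), (176, 127), (227, 162)]
ptr [(130, 92), (131, 41), (132, 40), (133, 44), (134, 44), (135, 44), (136, 44), (137, 48), (138, 48), (139, 42), (140, 103), (141, 191), (142, 95), (143, 49), (144, 37), (145, 119), (146, 242), (147, 247), (148, 246), (149, 249), (150, 253), (151, 150), (152, 158), (153, 182), (154, 68), (155, 43), (156, 47), (157, 47), (158, 48), (159, 49), (160, 49), (161, 48), (162, 44), (163, 91), (164, 161), (165, 98), (166, 54), (167, 48), (168, 50), (169, 51), (170, 51), (171, 51), (172, 50), (173, 46), (174, 107)]
lug [(135, 45), (136, 46), (137, 45), (138, 45), (139, 39), (140, 87), (141, 182), (142, 205), (143, 190), (144, 186), (145, 187), (146, 188), (147, 193), (148, 196), (149, 194), (150, 196), (151, 196), (152, 196), (153, 196), (154, 200), (155, 222), (156, 139), (157, 106), (158, 106), (159, 109)]
```

Pointer row is 148.0, reading 37.3 mm against the marker at 37.4 mm: level. Holding.

Request:
send_rows --plan '[[[0, 0, 0, 0, 0, 0, 0.3], [0, 0, 0, 0, 0, 0, 0.3], [0, 0, 0, 0, 0, 0, 0.3], [0, 0, 0, 0, 0, 0, 0.3], [0, 0, 0, 0, 0, 0, 0.3], [0, 0, 0, 0, 0, 0, 0.3], [0, 0, 0, 0, 0, 0, 0.3], [0, 0, 0, 0, 0, 0, 0.3], [0, 0, 0, 0, 0, 0, 0.3], [0, 0, 0, 0, 0, 0, 0.3], [0, 0, 0, 0, 0, 0, 0.3], [0, 0, 0, 0, 0, 0, 0.3], [0, 0, 0, 0, 0, 0, 0.3], [0, 0, 0, 0, 0, 0, 0.3], [0, 0, 0, 0, 0, 0, 0.3], [0, 0, 0, 0, 0, 0, 0.3]]]'

```text
clock: 12.72
position: [0.4636, 0.2287, 0.0819]
ee_rot: [0.998, -0.068, 0.001, -0.0]
ft_force: [7.8, -0.2, -1.2]
grip_width: 0.388
grasp_force: 60.0
```

```bash
python3 p.py w6 | grep -v tick
```

```text
[0.4636 0.2287 0.0818] [ 7.85 -1.49 -1.65] 12.7667
ptr [(130, 91), (131, 41), (132, 41), (133, 44), (134, 45), (135, 45), (136, 44), (137, 46), (138, 47), (139, 43), (140, 103), (141, 189), (142, 95), (143, 49), (144, 38), (145, 121), (146, 243), (147, 248), (148, 245), (149, 248), (150, 253), (151, 152), (152, 159), (153, 182), (154, 66), (155, 44), (156, 48), (157, 47), (158, 48), (159, 48), (160, 47), (161, 48), (162, 44), (163, 91), (164, 158), (165, 96), (166, 54), (167, 49), (168, 49), (169, 50), (170, 51), (171, 52), (172, 50), (173, 45), (174, 108)]
lug [(135, 45), (136, 46), (137, 45), (138, 45), (139, 40), (140, 88), (141, 182), (142, 205), (143, 190), (144, 186), (145, 187), (146, 187), (147, 194), (148, 195), (149, 193), (150, 195), (151, 195), (152, 197), (153, 196), (154, 202), (155, 222), (156, 139), (157, 107), (158, 108), (159, 109)]
```

Request:
send_rows --plan '[[[0, 0, 0, 0, 0, 0, 0.3], [0, 0, 0, 0, 0, 0, 0.3], [0, 0, 0, 0, 0, 0, 0.3], [0, 0, 0, 0, 0, 0, 0.3], [0, 0, 0, 0, 0, 0, 0.3], [0, 0, 0, 0, 0, 0, 0.3], [0, 0, 0, 0, 0, 0, 0.3], [0, 0, 0, 0, 0, 0, 0.3], [0, 0, 0, 0, 0, 0, 0.3], [0, 0, 0, 0, 0, 0, 0.3], [0, 0, 0, 0, 0, 0, 0.3], [0, 0, 0, 0, 0, 0, 0.3], [0, 0, 0, 0, 0, 0, 0.3], [0, 0, 0, 0, 0, 0, 0.3], [0, 0, 0, 0, 0, 0, 0.3], [0, 0, 0, 0, 0, 0, 0.3], [0, 0, 0, 0, 0, 0, 0.3], [0, 0, 0, 0, 0, 0, 0.3]]]'

```text
clock: 14.27
position: [0.4636, 0.2287, 0.0818]
ee_rot: [0.998, -0.068, 0.001, -0.0]
ft_force: [6.8, -0.7, -2.5]
grip_width: 0.383
grasp_force: 60.0
```

Request:
send_rows --plan '[[[0, 0, 0, 0.004, 0, 0, 0.3], [0, 0, 0, 0.008, 0, 0, 0.3], [0, 0, 0, 0.008, 0, 0, 0.3], [0, 0, 0, 0.008, 0, 0, 0.3], [0, 0, 0, 0.008, 0, 0, 0.3], [0, 0, 0, 0.008, 0, 0, 0.3], [0, 0, 0, 0.008, 0, 0, 0.3], [0, 0, 0, 0.008, 0, 0, 0.3], [0, 0, 0, 0.008, 0, 0, 0.3], [0, 0, 0, 0.008, 0, 0, 0.3], [0, 0, 0, 0.008, 0, 0, 0.3], [0, 0, 0, 0.008, 0, 0, 0.3], [0, 0, 0, 0.008, 0, 0, 0.3], [0, 0, 0, 0.008, 0, 0, 0.3], [0, 0, 0, 0.008, 0, 0, 0.3], [0, 0, 0, 0.008, 0, 0, 0.3], [0, 0, 0, 0.008, 0, 0, 0.3], [0, 0, 0, 0.008, 0, 0, 0.3], [0, 0, 0, 0.008, 0, 0, 0.3], [0, 0, 0, 0.008, 0, 0, 0.3]]]'

```text
clock: 15.93
position: [0.4937, 0.2246, 0.0815]
ee_rot: [0.998, -0.068, -0.0, 0.0]
ft_force: [1.2, 0.6, -0.7]
grip_width: 0.39
grasp_force: 60.0
```

Request:
send_rows --plan '[[[0, 0, 0, 0.008, 0, 0, 0.3], [0, 0, 0, 0.008, 0, 0, 0.3], [0, 0, 0, 0.008, 0, 0, 0.3], [0, 0, 0, 0.008, 0, 0, 0.3], [0, 0, 0, 0.008, 0, 0, 0.3], [0, 0, 0, 0.008, 0, 0, 0.3], [0, 0, 0, 0.008, 0, 0, 0.3], [0, 0, 0, 0.008, 0, 0, 0.3], [0, 0, 0, 0.008, 0, 0, 0.3], [0, 0, 0, 0.008, 0, 0, 0.3], [0, 0, 0, 0.006, 0, 0, 0.3], [0, 0, 0, 0, 0, 0, 0.3], [0, 0, 0, 0, 0, 0, 0.3], [0, 0, 0, 0, 0, 0, 0.3]]]'

```text
clock: 17.1
position: [0.5108, 0.2223, 0.0816]
ee_rot: [0.998, -0.068, -0.0, 0.0]
ft_force: [-0.1, -0.1, -1.5]
grip_width: 0.383
grasp_force: 60.0
```

```bash
python3 - <<'E'
from h import *
to([.5139,.2219,.0817],-7.8); print(get_obs()["ft_force"])
c,im=snap("wrist","w7"); g=255-cv2.cvtColor(im,cv2.COLOR_BGR2GRAY).astype(float)
print([(r+215,int(v)) for r,v in enumerate(g[215:240,[241,242,243,244,273,274,275]].mean(1))])
E
```

```text
pos [0.5108 0.2223 0.0816] eul [180.     0.    -7.79] shift [ 0.0157 -0.0001 -0.0006] clk 17.1
turn [0.     0.     0.0001]
[-0.10738844 -0.09844648 -1.51843157]
[(215, 47), (216, 64), (217, 97), (218, 72), (219, 49), (220, 48), (221, 48), (222, 49), (223, 46), (224, 39), (225, 138), (226, 254), (227, 249), (228, 248), (229, 251), (230, 232), (231, 70), (232, 43), (233, 48), (234, 49), (235, 49), (236, 49), (237, 49), (238, 50), (239, 48)]
```

Request:
send_rows --plan '[[[0, 0, 0, 0.008, 0, 0, 0.3], [0, 0, 0, 0.0075, 0, 0, 0.3], [0, 0, 0, 0, 0, 0, 0.3], [0, 0, 0, 0, 0, -0.015, 0.3], [0, 0, 0, 0, 0, -0.02, 0.3], [0, 0, 0, 0, 0, -0.025, 0.3], [0, 0, 0, 0, 0, -0.03, 0.3], [0, 0, 0, 0, 0, -0.05, 0.3], [0, 0, 0, 0, 0, -0.08, 0.3], [0, 0, 0, 0, 0, -0.1, 0.3], [0, 0, 0, 0, 0, -0.1, 0.3], [0, 0, 0, 0, 0, -0.08, 0.3], [0, 0, 0, 0, 0, -0.02, 0.3], [0, 0, 0, 0, 0, 0, 0.3], [0, 0, 0, 0, 0, 0, 0.3]]]'

```text
clock: 18.4
position: [0.5138, 0.2217, 0.1852]
ee_rot: [0.998, -0.068, -0.0, 0.0]
ft_force: [-1.1, -0.6, -2.2]
grip_width: 0.387
grasp_force: 60.0
```

Request:
send_rows --plan '[[[0, 0, 0, 0.0125, 0.07, 0, 0.3], [0, 0, 0, 0.0125, 0.12, 0, 0.3], [0, 0, 0, 0.0125, 0.13, 0, 0.3], [0, 0, 0, 0.0125, 0.13, 0, 0.3], [0, 0, 0, 0.0125, 0.13, 0, 0.3], [0, 0, 0, 0.0125, 0.13, 0, 0.3], [0, 0, 0, 0.0125, 0.13, 0, 0.3], [0, 0, 0, 0.0125, 0.13, 0, 0.3], [0, 0, 0, 0.0125, 0.13, 0, 0.3], [0, 0, 0, 0.0125, 0.13, 0, 0.3], [0, 0, 0, 0.0125, 0.13, 0, 0.3], [0, 0, 0, 0.0125, 0.13, 0, 0.3], [0, 0, 0, 0.0125, 0.13, 0, 0.3], [0, 0, 0, 0.0125, 0.13, 0, 0.3], [0, 0, 0, 0.0125, 0.1, 0, 0.3], [0, 0, 0.0193, 0.005, 0.044, 0, 0.3], [0, 0, 0, 0, 0, 0, 0.3], [0, 0, 0, 0, 0, 0, 0.3], [0, 0, 0, 0, 0, 0, 0.3]]]'

```text
clock: 19.98
position: [0.5008, -0.1568, 0.1852]
ee_rot: [0.997, -0.081, -0.0, -0.0]
ft_force: [-0.3, 0.6, -1.6]
grip_width: 0.38
grasp_force: 60.0
```

```bash
python3 - <<'E'
from h import *
to([.5006,-.1587,.0547],-9.46); print(get_obs()["ft_force"])
E
```

```text
pos [ 0.5008 -0.1568  0.1852] eul [-1.7996e+02  3.0000e-02 -9.3200e+00] shift [0.001  0.01   0.6527] clk 19.9833
turn [-0.0005  0.0004  0.0016]
[-0.25417012  0.63642694 -1.56160841]
```

Request:
send_rows --plan '[[[0, 0, 0.0016, 0.001, 0.008, 0.05, 0.3], [0, 0, 0, 0, 0, 0.08, 0.3], [0, 0, 0, 0, 0, 0.09, 0.3], [0, 0, 0, 0, 0, 0.09, 0.3], [0, 0, 0, 0, 0, 0.07, 0.3], [0, 0, 0, 0, 0, 0.04, 0.3], [0, 0, 0, 0, 0, 0.02, 0.3], [0, 0, 0, 0, 0, 0, 0.3], [0, 0, 0, 0, 0, 0, 0.3], [0, 0, 0, 0, 0, 0, 0.3]]]'

```text
clock: 20.82
position: [0.5012, -0.1603, 0.0985]
ee_rot: [0.997, -0.083, 0.001, 0.0]
ft_force: [-0.2, 0.5, -1.0]
grip_width: 0.383
grasp_force: 60.0
```

```bash
python3 - <<'E'
from h import *
to([.5006,-.1587,.0547],-9.46); print(get_obs()["ft_force"])
E
```

```text
pos [ 0.5012 -0.1603  0.0985] eul [ 1.7998e+02 -8.0000e-02 -9.5800e+00] shift [-0.0047 -0.0073  0.2188] clk 20.8167
turn [ 0.0002 -0.001  -0.0014]
[-0.19775883  0.54585503 -1.02769719]
```

Request:
send_rows --plan '[[[0, 0, 0, -0.003, -0.004, 0, 0.3], [0, 0, 0, 0, 0, 0.02, 0.3], [0, 0, 0, 0, 0, 0.03, 0.3], [0, 0, 0, 0, 0, 0.03, 0.3], [0, 0, 0, 0, 0, 0.03, 0.3], [0, 0, 0, 0, 0, 0.03, 0.3], [0, 0, 0, 0, 0, 0.03, 0.3], [0, 0, 0, 0, 0, 0.02, 0.3], [0, 0, 0, 0, 0, 0.01, 0.3], [0, 0, 0, 0, 0, 0.007, 0.3], [0, 0, 0, 0, 0, 0.005, 0.3], [0, 0, 0, 0, 0, 0.004, 0.3], [0, 0, 0, 0, 0, 0, 0.3], [0, 0, 0, 0, 0, 0, 0.3], [0, 0, 0, 0, 0, 0, 0.3]]]'

```text
clock: 22.07
position: [0.5004, -0.1594, 0.0547]
ee_rot: [0.997, -0.084, 0.0, 0.0]
ft_force: [-0.7, 0.4, 1.2]
grip_width: 0.387
grasp_force: 60.3
```

```bash
python3 - <<'E'
from h import *
to([.5006,-.1587,.0547],-9.46); print(get_obs()["ft_force"],get_obs()["torque"])
E
```

```text
pos [ 0.5004 -0.1594  0.0547] eul [ 1.7999e+02 -4.0000e-02 -9.5900e+00] shift [ 0.0004 -0.0037  0.0001] clk 22.0667
turn [ 0.0001 -0.0004 -0.0015]
[-0.70463571  0.41755003  1.23761608] [ 0.02117832  0.12944388 -0.038475  ]
```

Request:
send_rows --plan '[[[0, 0, 0, 0, 0, 0, 0.45], [0, 0, 0, 0, 0, 0, 0.5], [0, 0, 0, 0, 0, 0, 0.6], [0, 0, 0, 0, 0, 0, 0.75], [0, 0, 0, 0, 0, 0, 0.75], [0, 0, 0, 0, 0, 0, 0.75], [0, 0, 0, 0, 0, -0.05, 0.75], [0, 0, 0, 0, 0, -0.09, 0.75], [0, 0, 0, 0, 0, -0.12, 0.75], [0, 0, 0, 0, 0, -0.15, 0.75], [0, 0, 0, 0, 0, -0.15, 0.75], [0, 0, 0, 0, 0, -0.15, 0.75], [0, 0, 0, 0, 0, -0.15, 0.75], [0, 0, 0, 0, 0, -0.1, 0.75], [0, 0, 0, 0, 0, 0, 0.75], [0, 0, 0, 0, 0, 0, 0.75], [0, 0, 0, 0, 0, 0, 0.75], [0, 0, 0, 0, 0, 0, 0.75]]]'

```text
clock: 23.57
position: [0.4996, -0.1592, 0.2454]
ee_rot: [0.997, -0.084, -0.001, -0.0]
ft_force: [-0.1, -0.2, -0.3]
grip_width: 0.751
grasp_force: 0.0
```

```bash
python3 - <<'E'
from h import *
c,im=snap("wrist","w9"); print(get_obs()["position"],get_obs()["ft_force"])
crop(im,160,0,400,240,2.4,"w9b")
E
```

```text
[ 0.49960029 -0.1592201   0.24536635] [-0.34784816 -0.42463861 -0.77846934]
```

View pics/w9b.png

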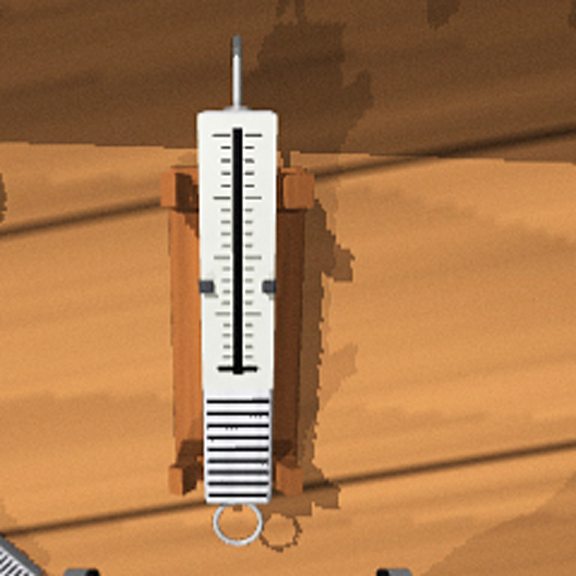

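The scale lies face up in both notches, casing from (198,112) to (270,502), with the pointer at zero (238,369) and the marker unmoved at (206,287)/(269,287). Handing in.

```bash
python3 -c "
from workcell import job; print(job.hand_in())"
```

```text
the job is handed in; nothing more can be done
None
```

I pulled the loop to the set marker (about 37.4 mm, 7.5 N) and held it there for about 3 s. I then eased it off over about 2 s, unhooked the scale and laid it back face up in both notches of its rest; the job is handed in.

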